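# Reload a tea-bag dispenser and trip its lever

### The arm

A 6-joint arm with a two-finger parallel gripper is mounted at the origin on a cart in front of the work surface, level with it; the furniture and walls round the work are solid. World frame = base frame: x ahead of the robot, y to its left, z up, the work surface at z = 0. Lengths are in mm, angles in rad, forces in N, time in s.
With the tool pointing down it reaches from about 300 to 775 mm from the base axis. Payload 14.6 kg.
Tool frame: the origin (TCP) lies at the very end of the fingers, on their centre line; the grasp point (between the pads) lies 19 mm behind it; z points along the fingers, y is the line along which they close (so a half turn about z gives the same grasp; the last joint's range is limited). The gripper opens to 94 mm and grips with 3 to 60 N. Pads are 16 mm wide; open, the fingers measure 119 mm over their backs; the gripper's body (75 mm by 177 mm) begins 78 mm behind the grasp point.
Start: joints at [-1.252, 0.3, 1.521, -0, 1.321, -0.067], TCP at [206.958, -509.566, 205.446] pointing down, gripper open.
Joint ranges: [-3.03, 3.03], [-0.79, 2.21], [0.23, 2.52], [-1.04, 4.18], [0, 3.07], [-2.55, 2.55]. Speed limits (rad/s): [2.22, 2.22, 2.57, 3.14, 3.14, 3.14].

### API

Orientations are given as [roll, pitch, yaw] about the fixed x, y, z axes, in that order (R = Rz(yaw) Ry(pitch) Rx(roll)).
In Python, from cell import manip gives the robot as it stands.
- The arm moves only by the tool servo_tool, never from a script. Its argument "rows" is a list of rows, each a list of 7 numbers: the turn, a rotation vector about the world's x, y, z in degrees, then the shift along the world's x, y, z in mm, then the closure, from 0 (fully open) to 1 (shut). In form: [[rx, ry, rz, dx, dy, dz, fingers], ...]. A call has 1 to 20 rows; each row shifts and turns the commanded pose from where the row before left it; what a row does not reach is not made up. A row lasts 1/8 s, in which the tool goes at most 62.5 mm and 10.7 degrees, less where a joint would pass 70% of its speed; a pose out of reach is approached as far as the arm can. A call with a gripper value outside its range is refused whole. The fingers move at their own pace and stop on an object; "grip_force" is the grip in N (left out, the last holds). Time passes only in rows, so rows that do not move let the fingers close. It gives the time, the measured TCP pose, the force, the opening and the grip force at its end, in the units of the state.
- manip.read_state(): the state, without advancing time (a new reading comes with each control period).
- manip.camera(name): name is "scene" or "top"; returns the picture (400x640x3 uint8, red, green, blue); there is no depth.
- manip.camera_info(name): a dict with "fx", "fy", "cx", "cy" (pixels), "position" and "rotation" of the camera in the world. Camera axes: x right, y down, z forward; pixel columns grow to the right and rows downward; lengths in mm; the calibration is good to about 2 mm. A picture is of the moment at which its call begins. camera_info takes no time and is no camera call.
- manip.sign_off(): hands the job in; it is judged then, once.
The state is a dict: "clock": time; "joints": joint angles; "qd": joint speeds; "effort": joint torques, N m; "eef_pos": TCP position; "eef_rot": TCP orientation; "wrist_force": force on the tool from outside, world axes, zero at the start; "moment": the same for the moment, N m; "finger_gap": finger opening in mm; "finger_force": force on a finger pad.
Only numpy, scipy, OpenCV 4.12 (cv2) and the standard library are available. Lean on these libraries where they do the work, as an engineer would, in place of code of your own. Each camera call takes 0.05 s, during which the arm holds its last target. There are 200 camera calls.

### The job

Reload the tea-bag dispenser: take the tea-bag cartridge from between the tin and the jar and stand it upright in the dispenser's bay, seated on the bay floor between the two low side ribs, without dropping it; then lower the lid fully shut and push the sprung front lever all the way down and let it come back up. The front and back walls of the bay leave no room for fingers, so set the cartridge down on the worktop on the way and take it again by its other two faces. Leave the tin, jar, mug and timer standing where they are.

Things in the scene. Friction and masses are not known exactly. Their poses are not given: they have to be found in the camera images.
- cartridge: upright cardboard tea-bag carton with a white top, 60 (its x) x 44 (its y) x 100 mm tall, 0.2 kg, loose. Origin: centre of its underside; z up. At the start its two y faces (44 mm apart) are hemmed in by the tin and the jar, so it can only be taken across its x faces (60 mm apart). A half turn about z makes no difference.
- dispenser: white fixed dispenser; origin on the worktop under the bay centre, front (lever) to its -x, z up. Foot x -148..62, y +-60 mm. Bay walls in front and behind: inner faces x +-35, outer +-43, width 100, top z 128 mm. Bay open at both sides (+-y) save for ribs (inner faces y +-28, top z 30 mm). The cartridge fits with its 60 mm along x and 44 mm along y, held by its y faces.
- bay (a point): centre of the bay floor, 20 mm above the worktop, on the dispenser's axis; axes as the dispenser's. The cartridge's origin goes here.
- lid (a joint): steel lid hinged behind the bay (see lid_hinge), in rad: 0 = shut, lying level on top of the walls; grows as it opens upward and backward; about 1.57 = standing straight up; at most 1.85. The hinge is stiff: the lid stays where it is left.
- lid_hinge (a point): the lid's hinge axis, which runs along the dispenser's y, 58 mm behind the bay centre (dispenser x +58 mm), 130 mm above the worktop
- lid_edge (a point): middle of the lid's free edge, on its outer (upper when shut) face, 104 mm from the hinge axis, 7 mm outward from it. The lid is 104 mm wide, 7 mm thick; a black tab 50 mm wide and 5 mm thick reaches 9 mm farther.
- lever (a joint): sprung lever on the dispenser's front, in rad: 0 = up at rest, 0.42 = fully down on its stop. It pivots on an axis along the dispenser's y at dispenser x -50 mm, z 40 mm, and slopes up toward the robot at rest; about 3 N at the pad starts it, 10 N hold it down; it springs back.
- lever_pad (a point): middle of the top face of the lever's black pad (30 x 44 mm), 72 mm from the pivot; it goes down about 29 mm over the full stroke
- tin: upright food tin, 75 mm across, 110 mm tall, 0.48 kg, loose, beside one y face of the cartridge. Origin: centre of its underside. Not to be disturbed.
- jar: upright glass jar with a screw lid, 66 mm across, 100 mm tall, 0.47 kg, loose, beside the other y face of the cartridge. Origin: centre of its underside. Not to be disturbed.
- mug: two-tone mug, 88 mm across, 90 mm tall, with a handle, loose, near the back in the middle. Origin: on its underside, the cup's centre is at its y +14 mm, the handle reaches to its y -58 mm. Not to be disturbed.
- timer: red and cream wind-up kitchen timer, 62 mm across, 58 mm tall, loose, near the front in the middle. Origin: centre of its underside. Not to be disturbed. (Other fixed clutter stands only beyond x 0.68 m, beyond y +0.39 m on the left and beyond y -0.37 m on the right; pans hang overhead, down to z 0.62 m at y +0.4, and to 0.75 m at x 0.2-0.42, y -0.08 to -0.39.)
Mind the look-alikes: they are no part of the job. There is more than one size of the cartridge; the job needs the smaller.

How it is judged:
By the outcome, as a careful person would: the job done as asked, in the order asked, and still so for the second after the job is handed in, with the robot touching nothing.
It also fails if it takes over 72 s, if anything falls off the work surface, if the arm or the gripper's body presses on something with over 40 N, if the wrist force passes 120 N, or if a joint passes its speed limit or range.

## Working session

There is one attempt and no reset: what is moved stays moved. The work goes in short steps, Python scripts to look and compute and a tool call to move; the robot and the scene stay as the last step left them, time stands still between calls to the robot, and variables do not carry over. Pictures are saved under pics/ and viewed, at most 10 in all, crops included, and the job is handed in when it is done.

Besides the shell and the picture viewer there is one more tool, called after "Call:" as name(argument=value, ...), one argument or row to a line, values as JSON. servo_tool: Moves the arm, as the interface text tells. Its arguments: {"type":"object","properties":{"rows":{"type":"array","items":{"type":"array","items":{"type":"number"}}},"grip_force":{"type":"number"}},"required":["rows"]}

```bash
mkdir -p pics; ls; python3 - <<'E'
from cell import manip
import cv2
for n in("scene","top"):
    cv2.imwrite(f"pics/{n}0.png",manip.camera(n)[:,:,::-1]); print(n,manip.camera_info(n))
print(manip.read_state())
E
```

```text
pics
scene {'fx': 404.5772367615978, 'fy': 404.5772367615978, 'cx': 319.02510978685547, 'cy': 200.3951070474514, 'position': array([-188.60353532,  374.2829176 ,  877.81776259]), 'rotation': array([-2.34279648, -0.0132318 , -1.99682826])}
top {'fx': 489.3070402131995, 'fy': 489.3070402131995, 'cx': 314.7023466699858, 'cy': 197.41292586697395, 'position': array([ 191.00640718,   49.4856464 , 1296.4534478 ]), 'rotation': array([-2.86266855,  0.00666572, -1.67238963])}
{'clock': 0.1, 'joints': array([-1.25161620e+00,  3.00404828e-01,  1.52148658e+00, -3.28205533e-05,
        1.32066973e+00, -6.66163245e-02]), 'qd': array([ 5.77438481e-05, -1.94197515e-03, -2.16919416e-03,  5.66530369e-04,
        9.65490135e-04, -4.97819461e-04]), 'effort': array([ 2.05080265e-03, -5.32644296e+01, -3.53285229e+01,  7.10040238e-02,
        2.35183036e-02, -7.57452221e-05]), 'eef_pos': array([ 206.87687898, -509.37783012,  204.96264985]), 'eef_rot': array([-3.14062420e+00, -3.27482998e-05,  3.85804578e-01]), 'wrist_force': array([ 0.70952467, -0.5137687 , -0.162362  ]), 'moment': array([-0.00461235,  0.02037992, -0.02161407]), 'finger_force': 0.0, 'finger_gap': 94.12410465823791}
```

View pics/scene0.png

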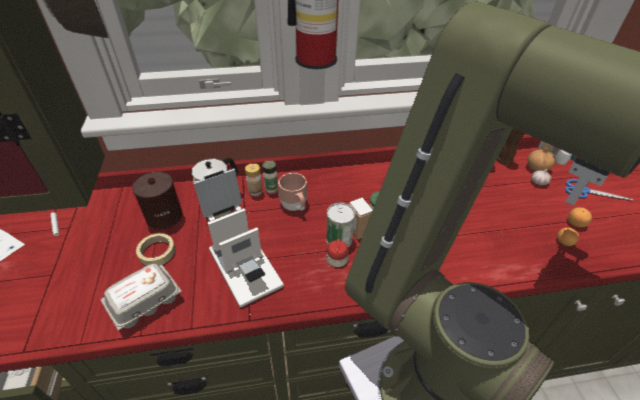

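View pics/top0.png

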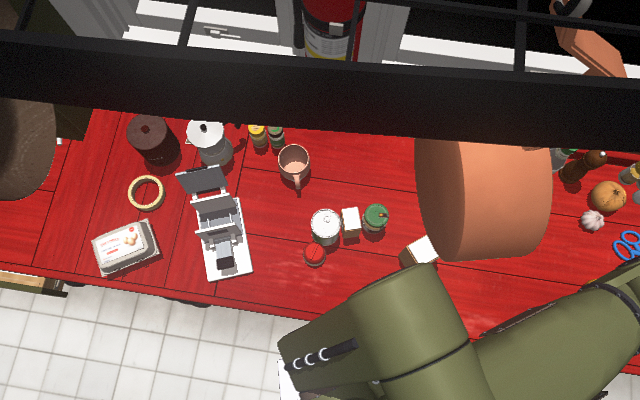

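The two candidates for the cartridge in the top view are the white-topped box between the white tin and the green jar at (351,222), and the box at (423,248) standing alone near the arm. The first fits the description. I'll check it in one close crop.

```bash
cat > h.py <<'E'
import numpy as np, cv2
from scipy.spatial.transform import Rotation as R
from cell import manip
class Cam:
    def __init__(s,n):
        i=manip.camera_info(n); s.K=np.array([[i['fx'],0,i['cx']],[0,i['fy'],i['cy']],[0,0,1]]); s.p=np.array(i['position']); s.R=R.from_euler('xyz',i['rotation']).as_matrix()
    def onz(s,uv,z):
        uv=np.atleast_2d(np.array(uv,float)); d=np.c_[uv,np.ones(len(uv))]@np.linalg.inv(s.K).T@s.R.T
        return s.p+d*((z-s.p[2])/d[:,2])[:,None]
    def proj(s,P):
        q=(np.atleast_2d(P)-s.p)@s.R@s.K.T; return q[:,:2]/q[:,2:]
E
python3 - <<'E'
from h import *
im=cv2.imread('pics/top0.png'); t=Cam('top')
print(t.onz([[351,211]],100), t.onz([[420,248]],100))
cv2.imwrite('pics/c1.png',cv2.resize(im[150:290,175:440],None,fx=3,fy=3,interpolation=cv2.INTER_CUBIC))
g=cv2.cvtColor(im,cv2.COLOR_BGR2HSV)
m=((g[...,1]<60)&(g[...,2]>170)).astype('uint8')
n,l,s,c=cv2.connectedComponentsWithStats(m)
for i in range(1,n):
    if s[i,4]>60 and 170<c[i,0]<450 and c[i,1]>140: print(s[i],c[i],t.onz(c[i],100)[0].round(),cv2.minAreaRect(np.argwhere(l==i)[:,::-1].astype('float32')))
E
```

```text
[[487.78598159 -64.77920084 100.        ]] [[ 376.73304862 -222.5356409   100.        ]]
[190 189  40  15 148] [209.34459459 196.58108108] [563. 290. 100.] ((208.94387817382812, 195.40487670898438), (7.0541462898254395, 40.229591369628906), 77.90524291992188)
[ 195  197   58   85 1682] [225.52080856 247.74197384] [427. 255. 100.] ((222.2701416015625, 239.18862915039062), (75.75009155273438, 50.44095993041992), 77.19573211669922)
[342 207  20  23 347] [351.17002882 218.13832853] [469. -63. 100.] ((351.270263671875, 218.12159729003906), (21.371868133544922, 16.27549934387207), 80.53767395019531)
[311 209  30  29 659] [325.3292868 223.3292868] [463.   3. 100.] ((325.5, 223.0), (28.0, 29.0), 90.0)
[408 235  31  28 504] [423.01190476 249.93253968] [ 371. -229.  100.] ((422.9732666015625, 250.45252990722656), (23.96832847595215, 21.952808380126953), 60.642250061035156)
```

View pics/c1.png

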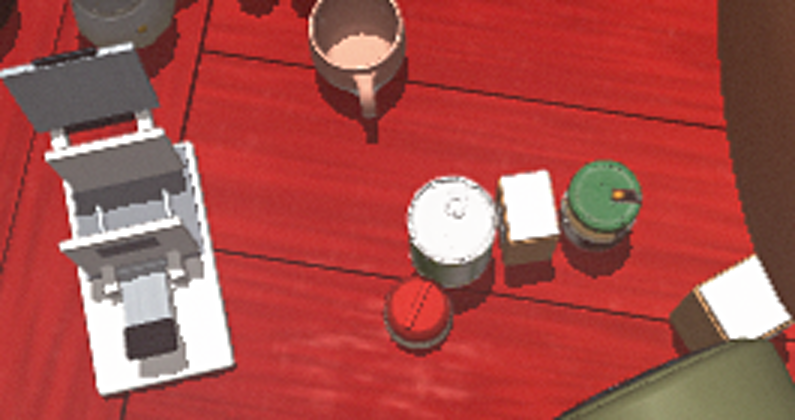

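The crop shows the target white-topped carton at crop (528,203) between the tin (455,220) and the jar (603,200). A larger look-alike sits at (740,300), the timer at (418,308), and the dispenser on the left has its lid standing open. Next I'll take a zoomed look at the dispenser from both cameras.

```bash
python3 - <<'E'
from h import *
t=Cam('top');s=Cam('scene')
A=cv2.imread('pics/top0.png');B=cv2.imread('pics/scene0.png')
f=lambda im,x,y,w,h:cv2.resize(im[y:y+h,x:x+w],None,fx=5,fy=5,interpolation=cv2.INTER_CUBIC)
cv2.imwrite('pics/c2.png',np.hstack([f(A,185,165,70,119),f(B,195,190,90,119)]))
# carton top corners
q=np.array([[499,176],[549,170],[557,230],[507,237]])/3+[175,150]
P=t.onz(q,100);print(P.round(1),P.mean(0)); 
for i in range(4): d=P[(i+1)%4]-P[i]; print(np.linalg.norm(d).round(1),np.degrees(np.arctan2(d[1],d[0])).round(1))
m=cv2.inRange(cv2.cvtColor(A,cv2.COLOR_BGR2HSV),(0,0,170),(179,60,255))[200:240,335:368]
c=max(cv2.findContours(m,0,1)[0],key=cv2.contourArea)
r=cv2.boxPoints(cv2.minAreaRect(c))+[335,200];P=t.onz(r,100);print(P.round(1),P.mean(0))
for i in range(2): d=P[(i+1)%4]-P[i]; print(np.linalg.norm(d).round(1),np.degrees(np.arctan2(d[1],d[0])).round(1))
# others: tin top, jar lid, timer, mug rough
for n,uv,z in(('tin',(325.5,223),110),('jar',(376,215),100),('timer',(314.5,253),58),('mug',(294,160),90)):print(n,t.onz([(uv)],z).round())
E
```

```text
[[496.3 -41.2 100. ]
 [497.2 -83.8 100. ]
 [445.2 -83.9 100. ]
 [443.6 -41.8 100. ]] [470.56558833 -62.65874736 100.        ]
42.5 -88.9
52.0 -179.9
42.1 92.2
52.8 0.6
[[495.6 -41.6 100. ]
 [498.4 -82.7 100. ]
 [443.4 -84.6 100. ]
 [440.8 -43.9 100. ]] [469.55848134 -63.21402291 100.        ]
41.3 -86.2
55.0 -178.0
tin [[461.   3. 110.]]
jar [[ 471. -126.  100.]]
timer [[398.  37.  58.]]
mug [[643.  66.  90.]]
```

View pics/c2.png

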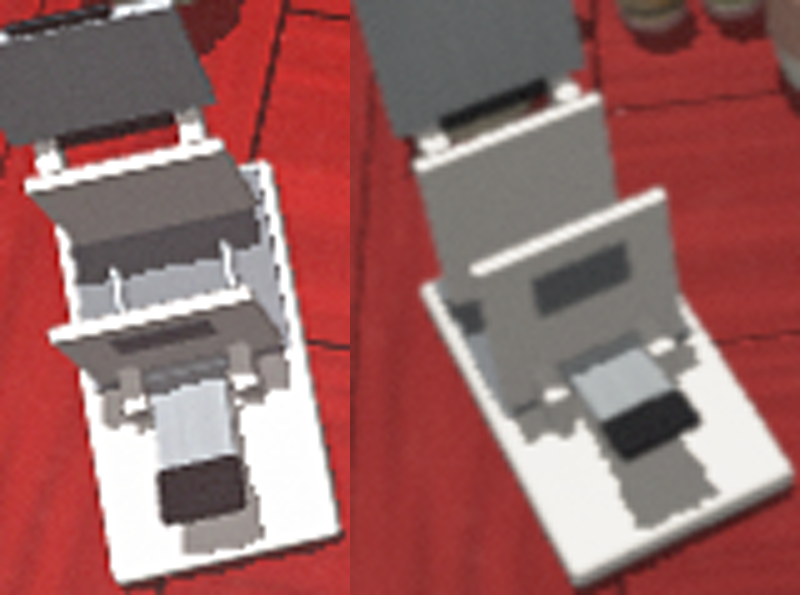

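The crops show both bay wall tops as white strips. In the left (top) crop the rear wall runs (28,186)–(222,147) and the front wall (52,335)–(252,293). In the right (scene) crop the rear wall runs (418,163)–(600,97) and the front wall (475,271)–(662,192). The lever pad is at (200,489).

```bash
python3 - <<'E'
from h import *
t=Cam('top');s=Cam('scene')
un=lambda p,o:(np.array(p,float)+.5)/5-.5+o
T=t.onz(un([[28,186],[222,147],[52,335],[252,293]],[185,165]),128)
S=s.onz(un(np.array([[418,163],[600,97],[475,271],[662,192]])-[350,0],[195,190]),128)
for P in(T,S):
    print(P.round(1)); e=P[0]-P[1];f=P[2]-P[3];x=P[:2].mean(0)-P[2:].mean(0)
    print('c',P.mean(0).round(1),'len',np.linalg.norm(e),np.linalg.norm(f),np.linalg.norm(x),'yaw',np.degrees([np.arctan2(-e[0],e[1]),np.arctan2(-f[0],f[1]),np.arctan2(x[1],x[0])]))
# foot front corners z20 (top edge), lever pad
print(t.onz(un([[118,583],[340,537]],[185,165]),0).round(1),t.onz(un([[262,165]],[185,165]),20).round(1))
print(s.onz(un([[225,587],[442,487]],[195,190]),0).round(1),s.onz(un([[225,575],[442,472],[77,288]],[195,190]),20).round(1))
g=lambda p:0
def tri(a,b):
    a=a-0;A=[];r=[]
    for c,p in((t,a),(s,b)):
        d=(c.onz(p,0)-c.p)[0];d/=np.linalg.norm(d);M=np.eye(3)-np.outer(d,d);A.append(M);r.append(M@c.p)
    return np.linalg.lstsq(np.vstack(A),np.hstack(r),rcond=None)[0]
print('pad',tri(un([200,489],[185,165]),un([301,422],[195,190])))
# lid edge corners: full images
print('lidbase',tri(un([15,143],[185,165]),un([45,137],[195,190])),tri(un([212,103],[185,165]),un([232,68],[195,190])))
# carton in scene view check
print(s.proj([[440,-41,100],[440,-85,100],[500,-41,100],[500,-85,100],[470,-63,100]]).round(0))
A=cv2.imread('pics/top0.png');B=cv2.imread('pics/scene0.png')
f=lambda im,x,y,w,h:cv2.resize(im[y:y+h,x:x+w],None,fx=5,fy=5,interpolation=cv2.INTER_CUBIC)
cv2.imwrite('pics/c3.png',np.hstack([f(A,170,155,70,80),f(B,185,160,70,80)]))
E
```

```text
[[545.4 331.8 128. ]
 [555.6 234.8 128. ]
 [468.6 322.5 128. ]
 [479.5 224.2 128. ]]
c [512.3 278.3 128. ] len 97.51936589668395 98.9635535106567 77.0769897630293 yaw [6.00863376 6.34095417 7.43211911]
[[548.7 333.7 128. ]
 [556.9 236.9 128. ]
 [468.7 325.4 128. ]
 [481.  228.2 128. ]]
c [513.8 281.  128. ] len 97.1951203621833 97.96498274641903 78.42351386852539 yaw [4.84553326 7.26114736 6.24644796]
[[362.1 322.4   0. ]
 [374.2 204.5   0. ]] [[576.8 230.9  20. ]]
[[365.8 322.9   0. ]
 [376.6 205.8  -0. ]] [[359.4 322.2  20. ]
 [372.  206.5  20. ]
 [562.1 345.   20. ]]
pad [397.0359438  266.52641036  64.1244448 ]
lidbase [568.72921314 338.82081608 129.20516208] [578.83377501 238.9732178  129.8839756 ]
[[360. 215.]
 [374. 210.]
 [349. 201.]
 [363. 196.]
 [361. 206.]]
```

View pics/c3.png

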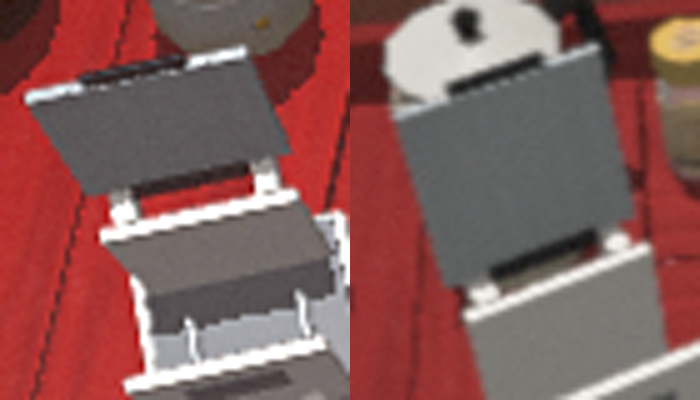

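The centre from wall tops, foot corners and lever pad agrees to about 2 mm: dispenser at about (513, 280), yaw about 6.3°. The carton is at (470,-63), yaw about 1.5°, and z 64 for the pad also fits. In this last crop the lid's free edge runs (27,97)–(245,48) in the top view and (395,115)–(600,45) in the scene view. Moving above the carton now.

Call:
servo_tool(
  rows=[
    [0, 0, 7, 26.3, 44.6, 0, 0],
    [0, 0, 7, 26.3, 44.6, 0, 0],
    [0, 0, 7, 26.3, 44.6, 0, 0],
    [0, 0, 7, 26.3, 44.6, 0, 0],
    [0, 0, 7, 26.3, 44.6, 0, 0],
    [0, 0, 7, 26.3, 44.6, 0, 0],
    [0, 0, 7, 26.3, 44.6, 0, 0],
    [0, 0, 7, 26.3, 44.6, 0, 0],
    [0, 0, 7, 26.3, 44.6, 0, 0],
    [0, 0, 6.4, 26.3, 44.6, 0, 0],
    [0, 0, 0, 0, 0, 0, 0],
    [0, 0, 0, 0, 0, 0, 0],
  ],
)

```text
clock: 1.6
eef_pos: [469.6, -63.8, 205.2]
eef_rot: [-3.141, -0.0, 1.596]
wrist_force: [0.4, -0.4, 0.9]
finger_gap: 94.2
finger_force: 0.0
```

```bash
python3 - <<'E'
from h import *
t=Cam('top');s=Cam('scene')
un=lambda p,o:(np.array(p,float)+.5)/5-.5+o
def tri(a,b):
    A=[];r=[]
    for c,p in((t,a),(s,b)):
        d=(c.onz(p,0)-c.p)[0];d/=np.linalg.norm(d);M=np.eye(3)-np.outer(d,d);A.append(M);r.append(M@c.p)
    return np.linalg.lstsq(np.vstack(A),np.hstack(r),rcond=None)[0]
for a,b in(((27,97),(45,115)),((245,48),(250,45))):
    P=tri(un(a,[170,155]),un(b,[185,160])); d=R.from_euler('z',-6.3,degrees=True).apply(P-[513.3,279.8,0]); print(P.round(1),d.round(1),np.arctan2(d[2]-130,58-d[0]))
st=manip.read_state();print(st['eef_pos'],np.degrees(st['eef_rot']),st['joints'],st['wrist_force'],st['finger_gap'],st['clock'])
E
```

```text
[583.7 340.1 234. ] [ 76.6  52.2 234. ] 1.7479244259169227
[596.6 237.9 233.9] [ 78.2 -50.7 233.9] 1.762542878584902
[469.63175821 -63.82540838 205.1744783 ] [-1.79961256e+02 -1.19990049e-03  9.14703785e+01] [-2.12298461e-01  1.30337701e-01  1.72767140e+00 -1.44955872e-04
  1.28424564e+00 -2.37920398e-01] [ 0.4346085  -0.39958947  0.86409285] 94.19637469642403 1.6
```

Call:
servo_tool(
  rows=[
    [0, 0, 0, 0, 0.5, -40, 0],
    [0, 0, 0, 0, 0, -40, 0],
    [0, 0, 0, 0, 0, -35, 0],
    [0, 0, 0, 0, 0, -25, 0],
    [0, 0, 0, 0, 0, -15, 0],
    [0, 0, 0, 0, 0, 0, 0],
    [0, 0, 0, 0, 0, 0, 1],
    [0, 0, 0, 0, 0, 0, 1],
    [0, 0, 0, 0, 0, 0, 1],
    [0, 0, 0, 0, 0, 0, 1],
    [0, 0, 0, 0, 0, 0, 1],
    [0, 0, 0, 0, 0, 0, 1],
    [0, 0, 0, 0, 0, 0, 1],
    [0, 0, 0, 0, 0, 0, 1],
  ],
  grip_force=15,
)

```text
clock: 3.35
eef_pos: [470.1, -63.1, 50.7]
eef_rot: [3.141, 0.0, 1.597]
wrist_force: [-0.7, 1.0, 5.9]
finger_gap: 60.1
finger_force: 14.9
```

Call:
servo_tool(
  rows=[
    [0, 0, 0, 0, 0, 10, 1],
    [0, 0, 0, 0, 0, 25, 1],
    [0, 0, 0, 0, 0, 35, 1],
    [0, 0, 0, 0, 0, 35, 1],
    [0, 0, 0, 0, 0, 25, 1],
    [0, 0, 0, 0, 0, 15, 1],
    [0, 0, 0, 2, 10, 0, 1],
    [0, 0, 0, 4, 25, 0, 1],
    [0, 0, 0, 5, 35, 0, 1],
    [0, 0, 1.2, 5, 35, 0, 1],
    [0, 0, 1.2, 5, 35, 0, 1],
    [0, 0, 1.2, 5, 30, 0, 1],
    [0, 0, 1.2, 4, 18, 0, 1],
    [0, 0, 0, 0, 0, 0, 1],
    [0, 0, 0, 0, 0, 0, 1],
  ],
)

```text
clock: 5.22
eef_pos: [499.8, 124.3, 195.1]
eef_rot: [-3.141, 0.0, 1.68]
wrist_force: [0.3, 0.1, -1.3]
finger_gap: 60.0
finger_force: 14.9
```

```bash
python3 - <<'E'
from h import *
a=manip.camera('scene');b=manip.camera('top')
cv2.imwrite('pics/d.png',np.hstack([cv2.resize(a[130:330,190:440],None,fx=1.6,fy=1.6),cv2.resize(b[130:330,180:430],None,fx=1.6,fy=1.6)])[:,:,::-1])
E
```

```text
(no output)
```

View pics/d.png

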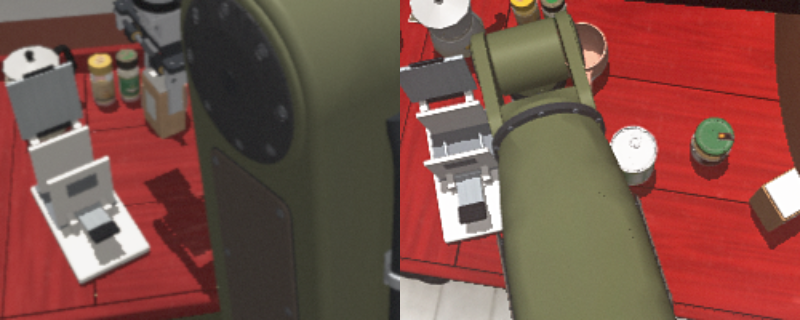

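The crop shows the carton held upright at crop (165,110), with the tin (633,150) and jar (713,140) still standing. Lowering it to the worktop.

Call:
servo_tool(
  rows=[
    [0, 0, 0, 0, 0, -25, 1],
    [0, 0, 0, 0, 0, -40, 1],
    [0, 0, 0, 0, 0, -35, 1],
    [0, 0, 0, 0, 0, -22, 1],
    [0, 0, 0, 0, 0, -12, 1],
    [0, 0, 0, 0, 0, -5, 1],
    [0, 0, 0, 0, 0, -3, 1],
    [0, 0, 0, 0, 0, -2, 1],
    [0, 0, 0, 0, 0, 0, 1],
    [0, 0, 0, 0, 0, 0, 1],
  ],
)

```text
clock: 6.58
eef_pos: [500.1, 125.0, 51.7]
eef_rot: [3.141, -0.0, 1.681]
wrist_force: [-0.4, -0.2, -1.4]
finger_gap: 59.9
finger_force: 14.9
```

Call:
servo_tool(
  rows=[
    [0, 0, 0, 0, 0, -1, 1],
    [0, 0, 0, 0, 0, -0.7, 1],
    [0, 0, 0, 0, 0, 0, 1],
    [0, 0, 0, 0, 0, 0, 1],
  ],
)

```text
clock: 7.08
eef_pos: [500.2, 125.0, 50.7]
eef_rot: [3.141, 0.0, 1.681]
wrist_force: [-2.9, -0.2, 9.6]
finger_gap: 59.9
finger_force: 15.0
```

Call:
servo_tool(
  rows=[
    [0, 0, 0, 0, 0, 0, 0],
    [0, 0, 0, 0, 0, 0, 0],
    [0, 0, 0, 0, 0, 0, 0],
    [0, 0, 0, 0, 0, 0, 0],
    [0, 0, 0, 0, 0, 0, 0],
    [0, 0, 0, 0, 0, 30, 0],
    [0, 0, 0, 0, 0, 40, 0],
    [0, 0, 0, 0, 0, 30, 0],
    [0, 0, 9, 0, 0, 5, 0],
    [0, 0, 9, 0, 0, 0, 0],
    [0, 0, 9, 0, 0, 0, 0],
    [0, 0, 9, 0, 0, 0, 0],
    [0, 0, 9, 0, 0, 0, 0],
    [0, 0, 9, 0, 0, 0, 0],
    [0, 0, 9, 0, 0, 0, 0],
    [0, 0, 9, 0, 0, 0, 0],
    [0, 0, 9, 0, 0, 0, 0],
    [0, 0, 9, 0, 0, 0, 0],
    [0, 0, 0, 0, 0, 0, 0],
    [0, 0, 0, 0, 0, 0, 0],
  ],
)

```text
clock: 9.57
eef_pos: [499.9, 124.9, 154.7]
eef_rot: [3.142, -0.0, -3.035]
wrist_force: [0.0, 0.1, -0.3]
finger_gap: 94.0
finger_force: 0.0
```

```bash
python3 - <<'E'
from h import *
a=manip.camera('scene');b=manip.camera('top')
cv2.imwrite('pics/e.png',np.hstack([cv2.resize(a[130:330,190:440],None,fx=1.6,fy=1.6),cv2.resize(b[130:330,180:430],None,fx=1.6,fy=1.6)])[:,:,::-1])
print(manip.read_state())
E
```

```text
{'clock': 9.675, 'joints': array([ 1.73773563e-01,  2.71771553e-01,  1.68026713e+00, -2.92949545e-05,
        1.18959431e+00, -1.50468084e+00]), 'qd': array([-2.40310369e-04, -1.23640948e-03,  4.22995433e-04,  1.26496141e-03,
        4.60815355e-05, -1.15720216e-02]), 'effort': array([ 7.93815070e-04, -4.95337701e+01, -3.32906377e+01, -9.84874845e-03,
        7.56094535e-02,  5.01884893e-02]), 'eef_pos': array([499.9454447 , 124.91465741, 154.72894291]), 'eef_rot': array([-3.14156286e+00, -3.84534545e-05, -3.03392368e+00]), 'wrist_force': array([-0.33800548,  0.10005496,  0.30957644]), 'moment': array([ 0.07357423, -0.14520352, -0.00265813]), 'finger_force': 0.0, 'finger_gap': 94.26364080896897}
```

View pics/e.png

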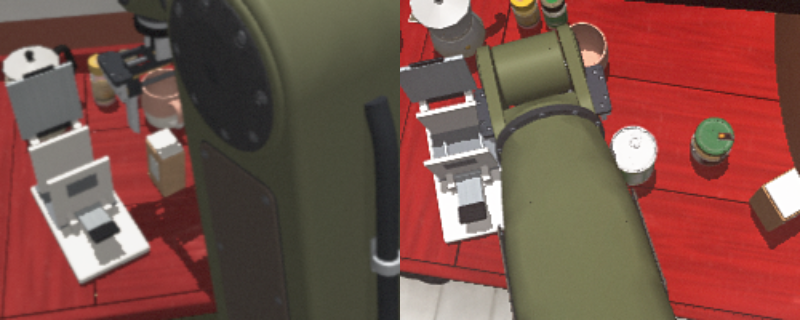

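The carton stands upright on the worktop at crop (165,160), and the fingers are above it, turned by 90°. Going down to take it by its other faces.

Call:
servo_tool(
  rows=[
    [0, 0, 0, 0, 0, -20, 0],
    [0, 0, 0, 0, 0, -30, 0],
    [0, 0, 0, 0, 0, -30, 0],
    [0, 0, 0, 0, 0, -15, 0],
    [0, 0, 0, 0, 0, -9, 0],
    [0, 0, 0, 0, 0, 0, 0],
    [0, 0, 0, 0, 0, 0, 1],
    [0, 0, 0, 0, 0, 0, 1],
    [0, 0, 0, 0, 0, 0, 1],
    [0, 0, 0, 0, 0, 0, 1],
    [0, 0, 0, 0, 0, 0, 1],
    [0, 0, 0, 0, 0, 0, 1],
    [0, 0, 0, 0, 0, 0, 1],
    [0, 0, 0, 0, 0, 0, 1],
    [0, 0, 0, 0, 0, 0, 1],
    [0, 0, 0, 0, 0, 0, 1],
  ],
  grip_force=15,
)

```text
clock: 11.68
eef_pos: [500.0, 125.0, 50.8]
eef_rot: [3.142, 0.0, -3.032]
wrist_force: [-0.5, 1.1, 2.0]
finger_gap: 43.9
finger_force: 15.0
```

Call:
servo_tool(
  rows=[
    [0, 0, 0, 0, 0, 10, 1],
    [0, 0, 0, 0, 0, 25, 1],
    [0, 0, 0, 0, 0, 40, 1],
    [0, 0, 0, 0, 0, 40, 1],
    [0, 0, 0, 0, 0, 20, 1],
    [0, 0, 0, 0, 0, 10, 1],
    [0, 0, 0, 0.8, 10, 0, 1],
    [0, 0, 0, 2.5, 30, 0, 1],
    [0, 0, 0, 3, 35, 0, 1],
    [0, 0, 0, 3, 35, 0, 1],
    [0, 0, 0, 2.5, 28, 0, 1],
    [0, 0, 0, 1.5, 16.8, 0, 1],
    [0, 0, 0, 0, 0, 0, 1],
    [0, 0, 0, 0, 0, 0, 1],
    [0, 0, 0, 0, 0, 0, 1],
  ],
)

```text
clock: 13.55
eef_pos: [513.4, 279.0, 195.8]
eef_rot: [-3.142, 0.0, -3.033]
wrist_force: [0.5, 0.0, -2.2]
finger_gap: 44.0
finger_force: 15.0
```

```bash
python3 - <<'E'
from h import *
a=manip.camera('scene');b=manip.camera('top')
cv2.imwrite('pics/f.png',np.hstack([cv2.resize(a[130:330,180:310],None,fx=2.8,fy=2.8),cv2.resize(b[130:330,160:310],None,fx=2.8,fy=2.8)])[:,:,::-1])
E
```

```text
(no output)
```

View pics/f.png

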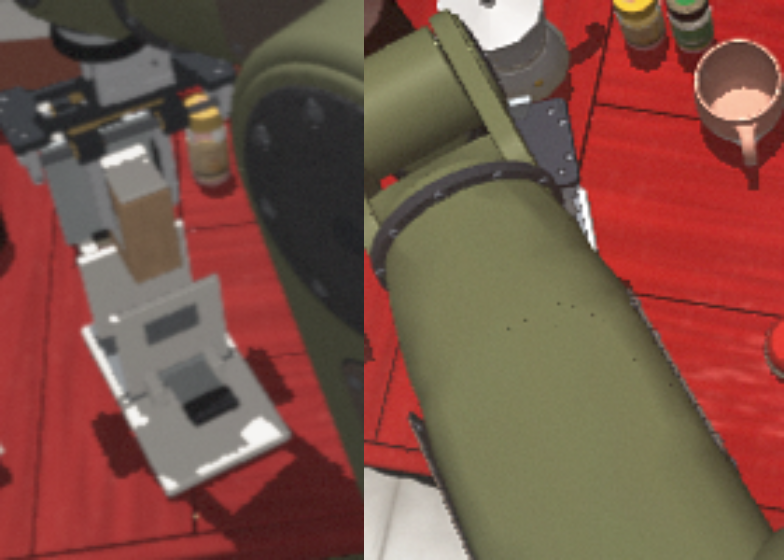

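The carton hangs centred over the bay at crop (140,210), between the wall strips, and the lid is clear. Lowering in stages.

Call:
servo_tool(
  rows=[
    [0, 0, 0, 0, 0, -10, 1],
    [0, 0, 0, 0, 0, -15, 1],
    [0, 0, 0, 0, 0, -15, 1],
    [0, 0, 0, 0, 0, -15, 1],
    [0, 0, 0, 0, 0, -10, 1],
    [0, 0, 0, 0, 0, 0, 1],
  ],
)

```text
clock: 14.4
eef_pos: [513.0, 279.6, 129.9]
eef_rot: [-3.141, -0.001, -3.032]
wrist_force: [0.6, -0.3, -1.9]
finger_gap: 44.3
finger_force: 15.0
```

Call:
servo_tool(
  rows=[
    [0, 0, 0, 0, 0, -12, 1],
    [0, 0, 0, 0, 0, -15, 1],
    [0, 0, 0, 0, 0, -12, 1],
    [0, 0, 0, 0, 0, -8, 1],
    [0, 0, 0, 0, 0, -5, 1],
    [0, 0, 0, 0, 0, -3, 1],
    [0, 0, 0, 0, 0, -2, 1],
    [0, 0, 0, 0, 0, 0, 1],
    [0, 0, 0, 0, 0, 0, 1],
  ],
)

```text
clock: 15.52
eef_pos: [513.4, 279.8, 74.0]
eef_rot: [3.141, 0.0, -3.032]
wrist_force: [-1.2, 0.6, -1.2]
finger_gap: 43.9
finger_force: 15.0
```

Call:
servo_tool(
  rows=[
    [0, 0, 0, 0, 0, -1.5, 1],
    [0, 0, 0, 0, 0, -1, 1],
    [0, 0, 0, 0, 0, -1, 1],
    [0, 0, 0, 0, 0, 0, 1],
    [0, 0, 0, 0, 0, 0, 1],
  ],
)

```text
clock: 16.15
eef_pos: [513.4, 280.0, 70.7]
eef_rot: [3.141, 0.001, -3.031]
wrist_force: [-1.8, 1.3, 5.6]
finger_gap: 43.8
finger_force: 15.0
```

The carton touched down at the expected height (TCP 70.7 = 50.7 + 20), so it is seated. Releasing, rising, then going round the lid's side at a modest height to get behind it.

Call:
servo_tool(
  rows=[
    [0, 0, 0, 0, 0, 0, 0.2],
    [0, 0, 0, 0, 0, 0, 0.2],
    [0, 0, 0, 0, 0, 0, 0.2],
    [0, 0, 0, 0, 0, 0, 0.2],
    [0, 0, 0, 0, 0, 0, 0.2],
    [0, 0, 0, 0, 0, 15, 0.2],
    [0, 0, 0, 0, 0, 30, 0.2],
    [0, 0, 0, 0, 0, 35, 0.2],
    [0, 0, 0, 0, 0, 35, 0.2],
    [0, 0, 0, 0, 0, 20, 0.2],
    [0, 0, 0, 0, 0, 0, 0.2],
  ],
)

```text
clock: 17.52
eef_pos: [513.7, 280.0, 207.4]
eef_rot: [3.14, 0.003, -3.032]
wrist_force: [-0.4, 0.3, -0.4]
finger_gap: 75.2
finger_force: 0.0
```

```bash
python3 - <<'E'
from h import *
a=manip.camera('scene');b=manip.camera('top')
cv2.imwrite('pics/g.png',np.hstack([cv2.resize(a[130:330,180:310],None,fx=2.8,fy=2.8),cv2.resize(b[130:330,160:310],None,fx=2.8,fy=2.8)])[:,:,::-1])
E
```

```text
(no output)
```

View pics/g.png

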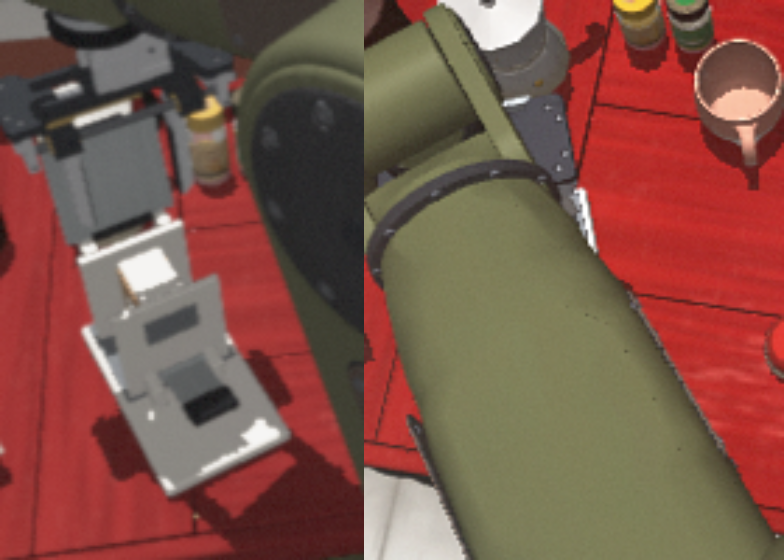

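The carton sits upright in the bay, its white top at crop (150,270) just below the wall tops. I'll check the moka pot's height before going behind the lid.

```bash
python3 - <<'E'
from h import *
t=Cam('top');s=Cam('scene')
A=[];r=[]
for c,p in((t,(204,128)),(s,(209,165))):
    d=(c.onz(p,0)-c.p)[0];d/=np.linalg.norm(d);M=np.eye(3)-np.outer(d,d);A.append(M);r.append(M@c.p)
x,e,*_=np.linalg.lstsq(np.vstack(A),np.hstack(r),rcond=None);print(x,e)
E
```

```text
[723.8233014  282.90975805 164.42498167] [0.62928741]
```

Call:
servo_tool(
  rows=[
    [0, 0, 0, 2.5, -22.3, 0, 1],
    [0, 0, 0, 2.5, -22.3, 0, 1],
    [0, 0, 0, 2.5, -22.3, 0, 1],
    [0, 0, 0, 2.5, -22.3, 0, 1],
    [0, 0, 0, 0, 0, 0, 1],
    [0, 0, 0, 0, 0, 0, 1],
    [0, 0, 0, 27.3, 3, 0, 1],
    [0, 0, 0, 27.3, 3, 0, 1],
    [0, 0, 0, 27.3, 3, 0, 1],
    [0, 0, 0, 27.3, 3, 0, 1],
    [0, 0, 0, 0, 0, 0, 1],
    [0, 0, 0, -2.5, 22.3, 0, 1],
    [0, 0, 0, -2.5, 22.3, 0, 1],
    [0, 0, 0, -2.5, 22.3, 0, 1],
    [0, 0, 0, -2.5, 22.3, 0, 1],
    [0, 0, 0, 0, 0, 0, 1],
  ],
)

```text
clock: 19.62
eef_pos: [621.8, 293.8, 205.0]
eef_rot: [3.142, -0.0, -3.029]
wrist_force: [-0.5, -0.5, -0.6]
finger_gap: 0.4
finger_force: 0.0
```

Call:
servo_tool(
  rows=[
    [0, 0, 0, -11.4, -1.3, 0, 1],
    [0, 0, 0, -11.4, -1.3, 0, 1],
    [0, 0, 0, -11.4, -1.3, 0, 1],
    [0, 0, 0, -9, -1, 0, 1],
    [0, 0, 0, -9, -1, 0, 1],
    [0, 0, 0, 0, 0, 0, 1],
  ],
)

```text
clock: 20.38
eef_pos: [569.8, 285.8, 205.3]
eef_rot: [3.142, -0.001, -3.031]
wrist_force: [0.3, 0.3, 0.5]
finger_gap: 0.2
finger_force: 0.0
```

Call:
servo_tool(
  rows=[
    [0, 0, 0, -9, -1, 0, 1],
    [0, 0, 0, -9.7, -1.1, -1.8, 1],
    [0, 0, 0, -9.7, -1.1, -1.8, 1],
    [0, 0, 0, -9.7, -1.1, -1.8, 1],
    [0, 0, 0, -7.8, -0.9, -6.5, 1],
  ],
)

```text
clock: 21.0
eef_pos: [523.7, 280.6, 193.6]
eef_rot: [3.141, 0.001, -3.031]
wrist_force: [1.2, -0.5, 2.5]
finger_gap: 0.4
finger_force: 0.9
```

Call:
servo_tool(
  rows=[
    [0, 0, 0, -7.5, -0.8, -6.8, 1],
    [0, 0, 0, -7.5, -0.8, -6.8, 1],
    [0, 0, 0, -4, -0.4, -6.7, 1],
    [0, 0, 0, -4, -0.4, -6.7, 1],
    [0, 0, 0, -4, -0.4, -6.7, 1],
    [0, 0, 0, -2, -0.2, -6, 1],
    [0, 0, 0, -2, -0.2, -6, 1],
    [0, 0, 0, -1, -0.1, -4, 1],
  ],
)

```text
clock: 22.0
eef_pos: [492.2, 277.3, 143.2]
eef_rot: [-3.142, -0.0, -3.032]
wrist_force: [0.9, 0.2, 0.7]
finger_gap: 0.1
finger_force: 0.6
```

Call:
servo_tool(
  rows=[
    [0, 0, 0, 0, 0, -3, 1],
    [0, 0, 0, 0, 0, -3, 1],
    [0, 0, 0, 0, 0, -1, 1],
    [0, 0, 0, 0, 0, 0, 1],
    [0, 0, 0, 0, 0, 0, 1],
  ],
)

```text
clock: 22.62
eef_pos: [492.3, 277.4, 137.2]
eef_rot: [3.142, 0.0, -3.032]
wrist_force: [-3.2, -1.0, 6.4]
finger_gap: 0.2
finger_force: 3.5
```

Call:
servo_tool(
  rows=[
    [0, 0, 0, 0, 0, -1, 1],
    [0, 0, 0, 0, 0, -0.7, 1],
    [0, 0, 0, 0, 0, 0, 1],
    [0, 0, 0, 0, 0, 0, 1],
  ],
)

```text
clock: 23.12
eef_pos: [492.4, 277.4, 136.9]
eef_rot: [3.141, 0.001, -3.031]
wrist_force: [-9.2, -4.6, 20.2]
finger_gap: 0.4
finger_force: 10.3
```

The lid is at its hard stop: tip at z 136.9, shut height 137, with 20 N. Now to the lever.

Call:
servo_tool(
  rows=[
    [0, 0, 0, 0, 0, 10, 1],
    [0, 0, 0, 0, 0, 15, 1],
    [0, 0, 0, -15, -1.7, 0, 1],
    [0, 0, 0, -25, -2.8, 0, 1],
    [0, 0, 0, -30, -3.3, 0, 1],
    [0, 0, 0, -18, -2, 0, 1],
    [0, 0, 0, -7, -0.8, 0, 1],
    [0, 0, 0, 0, 0, -20, 1],
    [0, 0, 0, 0, 0, -30, 1],
    [0, 0, 0, 0, 0, -23, 1],
    [0, 0, 0, 0, 0, -12, 1],
    [0, 0, 0, 0, 0, -6, 1],
    [0, 0, 0, 0, 0, 0, 1],
  ],
)

```text
clock: 24.75
eef_pos: [397.9, 266.9, 69.5]
eef_rot: [3.141, 0.001, -3.032]
wrist_force: [0.3, 0.1, 4.4]
finger_gap: 0.9
finger_force: 1.5
```

Call:
servo_tool(
  rows=[
    [0, 0, 0, 0, 0, -5, 1],
    [0, 0, 0, 0, 0, -5, 1],
    [0, 0, 0, 0, 0, -5, 1],
    [0, 0, 0, 0, 0, -5, 1],
    [0, 0, 0, 0, 0, -4, 1],
    [0, 0, 0, 0, 0, -3, 1],
    [0, 0, 0, 0, 0, -2, 1],
    [0, 0, 0, 0, 0, 0, 1],
  ],
)

```text
clock: 25.75
eef_pos: [396.8, 266.8, 40.1]
eef_rot: [-3.142, -0.001, -3.032]
wrist_force: [-7.8, -1.9, 11.2]
finger_gap: 0.4
finger_force: 5.8
```

Call:
servo_tool(
  rows=[
    [0, 0, 0, 0, 0, -1.5, 1],
    [0, 0, 0, 0, 0, -1.5, 1],
    [0, 0, 0, 0, 0, -1, 1],
    [0, 0, 0, 0, 0, 0, 1],
    [0, 0, 0, 0, 0, 0, 1],
  ],
)

```text
clock: 26.38
eef_pos: [397.0, 267.0, 38.4]
eef_rot: [3.141, -0.0, -3.031]
wrist_force: [-21.3, -9.3, 46.1]
finger_gap: 0.4
finger_force: 24.4
```

It is hard on the stop (46 N, no further travel). Letting it up and backing away.

Call:
servo_tool(
  rows=[
    [0, 0, 0, 0, 0, 5, 1],
    [0, 0, 0, 0, 0, 10, 1],
    [0, 0, 0, 0, 0, 15, 1],
    [0, 0, 0, 0, 0, 25, 1],
    [0, 0, 0, 0, 0, 35, 1],
    [0, 0, 0, 0, 0, 40, 1],
    [0, 0, 0, 0, 0, 40, 1],
    [0, 0, 0, -15, -40, 10, 1],
    [0, 0, 0, -15, -45, 0, 1],
    [0, 0, 0, 0, -50, 0, 1],
    [0, 0, 0, 5, -50, 0, 1],
    [0, 0, 0, 5, -50, 0, 1],
    [0, 0, 0, 5, -50, 0, 1],
    [0, 0, 0, 0, -50, 0, 1],
    [0, 0, 0, 0, -50, 0, 1],
    [0, 0, 0, 0, -50, 0, 1],
    [0, 0, 0, 0, 0, 0, 1],
  ],
)

```text
clock: 28.5
eef_pos: [381.8, -170.4, 215.8]
eef_rot: [3.141, -0.001, -3.035]
wrist_force: [-0.8, 0.2, -1.1]
finger_gap: -0.0
finger_force: 0.0
```

```bash
python3 - <<'E'
from h import *
a=manip.camera('scene');b=manip.camera('top')
cv2.imwrite('pics/z.png',np.hstack([cv2.resize(a[130:330,190:390],None,fx=2,fy=2,interpolation=2),cv2.resize(b[120:320,180:380],None,fx=2,fy=2,interpolation=2)])[:,:,::-1])
E
```

```text
(no output)
```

View pics/z.png

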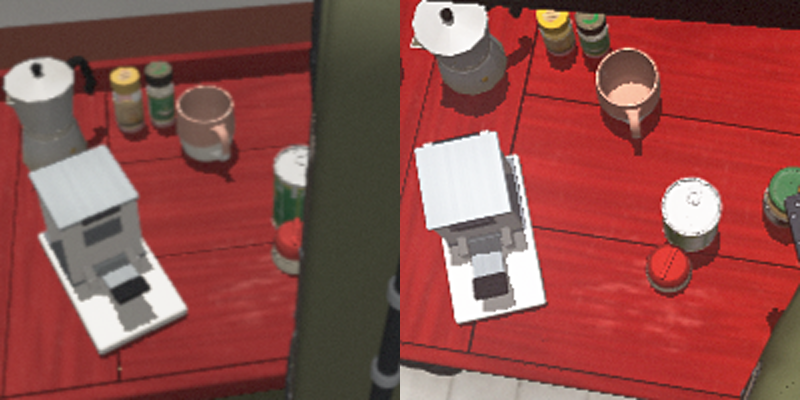

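The lid lies shut (top view (465,180)), the lever is back up (pad at (490,285)), and the tin, timer, mug and jar are in place. Handing in.

```bash
python3 -c "
from cell import manip
print(manip.sign_off())"
```

```text
the job is handed in; nothing more can be done
None
```

The job is handed in at about 28.6 s: the cartridge is seated upright in the bay, the lid is shut, the lever was pushed to its stop and came back up, and the tin, jar, mug and timer are still standing where they were.

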